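# Close a sensor housing and present it to the inspection camera

## Task

Set the loose round cover on the round collar of the sensor housing while the housing stands in its wooden nest, so that the cover sits fully seated and level, and let go of the cover. Then lift the housing out of the nest, cover and all, and present it to the inspection camera: held upright and level in the air, with the end face of its plug 100 mm straight in front of the lens at lens height and pointing squarely at it. Finish while still holding it there, still; do not touch the camera, and leave the spool, bin, bottle and cutters where they are.

Things in the scene. Friction and masses are not known exactly. Their poses are not given: they have to be found in the camera images.
- nest: Fixed wooden plate 120 x 90 x 12 mm that the housing stands on, place and yaw vary. Origin: centre of its underside, on the bench; x along its 120 mm side, as the housing's x. Two brass stops 6 mm high stand at the housing's plug end and back end, with 2 mm play; its two long sides are free above the plate.
- housing: Loose aluminium sensor housing, 0.18 to 0.33 kg: box 70 (x) by 54 (y) by 34 mm high, on its top a central round collar (outer diameter 50, inner 42, 10 mm high), and a round plug of 16 mm diameter standing out 11 mm from its +x end. Origin: centre of its underside, 12 mm above the bench; z up. Grasp it from above across its 54 mm width (y); the cover's stem will reach 74 mm above its underside.
- housing_mid (a point): Centre of the housing's box, 17 mm above its underside, on the plug's axis height; axes as the housing's.
- housing_rim (a point): Centre of the collar's top edge, 44 mm above the housing's underside; the cover's flange rests on this edge. Axes as the housing's.
- plug_face (a point): Centre of the plug's end face, 46 mm along +x from housing_mid; axes as the housing's.
- cover: Loose aluminium cover, 60 g, right way up on the bench, 35 mm high: below, a locating disc of 37 mm diameter, 5 mm deep, that drops into the collar with 2.5 mm play all round; then a flange of 52 mm diameter, 4 mm thick; on top an upright round steel stem, 16 mm diameter, 26 mm high, to grasp from above (fingertips above the flange). Origin: centre of its underside; z up.
- cover_grip (a point): Centre of the cover's stem, half-way up it, 22 mm above the cover's underside and 13 mm below the stem's top.
- cover_seat (a point): Centre of the flange's underside, 5 mm above the cover's underside; when the cover is seated this lies at housing_rim.
- camera: Fixed inspection camera: dark foot 120 mm square, steel column 284 mm high, white box head 50 mm square with a short black lens barrel of 34 mm diameter looking level along the camera's +x, roughly to the robot's left. Origin: on the bench, under the head's middle; z up. Place, yaw and head height vary; the head is clamped.
- lens (a point): Centre of the lens's front face, 60 mm along the camera's x from its origin, 170 to 230 mm above the bench; x points straight out of the lens, z up.
- focus (a point): The viewing point in the air, 100 mm straight in front of the lens: the centre of the plug's end face belongs here. Axes as the lens's; the presented housing's x is opposite to this x.
- spool: Bystander: spool of solder wire standing on end, 54 mm diameter, 38 mm high, black flanges; it and the cover may have swapped places. Origin: centre of its underside.
- bin: Bystander: grey open parts bin 100 x 130 x 50 mm. Origin: centre of its underside.
- bottle: Bystander: clear spray bottle with an orange head, 64 mm diameter, 183 mm high. Origin: centre of its underside.
- cutters: Bystander: side cutters with yellow handles, 135 mm long, lying flat. Origin: between the handles, on the bench.

How it is judged:
By the outcome, as a careful person would: the job done as asked, in the order asked, and still so for the second after the job is handed in, while the arm keeps its last pose, push and grip.
It also fails if it takes over 58 s, if anything falls off the work surface, if the arm or the gripper's body presses on something with over 40 N, if the wrist force passes 120 N, or if a joint passes its speed limit or range.

## Robot

A 6-joint arm with a two-finger parallel gripper is mounted at the origin on the work surface. World frame = base frame: x ahead of the robot, y to its left, z up, the work surface at z = 0. Lengths are in m, angles in rad, forces in N, time in s.
With the tool pointing down it reaches from about 0.35 to 0.85 m from the base axis. Payload 8.1 kg.
Tool frame: the origin (TCP) lies on the centre line of the jaws, within the pads' length; the fingertips stand 19 mm ahead of it and the grasp point (between the pads) is the TCP; z points along the fingers, y is the line along which they close (so a half turn about z gives the same grasp; the last joint's range is limited). The gripper opens to 85 mm and grips with 20 to 120 N. Pads are 22 mm wide; open, the fingers measure 114 mm over their backs; the gripper's body (76 mm by 85 mm) begins 54 mm behind the grasp point. The pads swing forward as they close: fully open they stand 13 mm farther back than shut.
Start: joints at [1.142, 0.13, 1.488, -0, 1.523, -0.085], TCP at [0.202, 0.565, 0.25] pointing down, gripper open.
Joint ranges: [-2.96, 2.96], [-0.89, 2.26], [0.02, 2.5], [-1.34, 4.48], [0, 2.73], [-2.66, 2.66]. Speed limits (rad/s): [2.39, 2.39, 2.79, 3.14, 3.14, 3.14].

## Interface

Orientations are given as a unit quaternion [w, x, y, z].
In Python, from station import * gives the robot as it stands.
- The arm moves only by the tool move_arm, never from a script. Its argument "motion" is a list of rows, each a list of 5 numbers: the opening, from 0 (shut) to 1 (fully open), then the shift along the tool's x, y, z in units of 0.25 m (1.0 is 0.25 m), then the turn about the tool's z in units of pi/2 rad (1.0 is pi/2 rad). A call has 1 to 8 rows; each row shifts and turns the commanded pose from where the row before left it, along the tool's axes as they then stand; what a row does not reach is not made up. A row lasts 1/12 s, in which the tool goes at most 41.7 mm and 7.16 degrees, less where a joint would pass 70% of its speed; a pose out of reach is approached as far as the arm can. A call with a number of a shift or a turn outside -1 to 1 is refused whole. A call with a gripper value outside its range is refused whole. The fingers move at their own pace and stop on an object; the grip force is fixed at half the most. Time passes only in rows, so rows that do not move let the fingers close. It gives the time, the measured TCP pose, the force, the opening and the grip force at its end, in the units of the state.
- observe(): the state, without advancing time (a new reading comes with each control period).
- grab_frame(name): name is "scene" or "side" or "wrist"; returns a dict with "img" (400x640x3 uint8, red, green, blue), "camera_matrix" (3x3 intrinsics, pixels), "rvec" (rotation vector, rad) and "tvec" (3), from world to camera coordinates, as OpenCV has them. Camera axes: x right, y down, z forward; pixel columns grow to the right and rows downward; lengths in m; the calibration is good to about 2 mm. A picture is of the moment at which its call begins. There is no depth.
- sign_off(): hands the job in; it is judged then, once.
The state is a dict: "time_s": time; "joint_positions": joint angles; "qvel": joint speeds; "joint_efforts": joint torques, N m; "tool_pos": TCP position; "tcp_rot": TCP orientation; "ft_force": force on the tool from outside, world axes, zero at the start; "torque": the same for the moment, N m; "opening": finger opening in m; "grasp_force": force on a finger pad.
Only numpy, scipy, OpenCV 4.12 (cv2) and the standard library are available. Lean on these libraries where they do the work, as an engineer would, in place of code of your own. Each camera call takes 0.05 s, during which the arm holds its last target. There are 200 camera calls.

## Working session

There is one attempt and no reset: what is moved stays moved. The work goes in short steps, Python scripts to look and compute and a tool call to move; the robot and the scene stay as the last step left them, time stands still between calls to the robot, and variables do not carry over. Pictures are saved under pics/ and viewed, at most 10 in all, crops included, and the job is handed in when it is done.

Besides the shell and the picture viewer there is one more tool, called after ">>>" by a JSON object that holds its "api" and its "payload", one argument or row to a line. move_arm: Moves the arm, as the interface text tells. Shifts and turns lie within -1 to 1; 1 stands for 0.25 m of shift or pi/2 rad of turn. Its arguments: {"type":"object","properties":{"motion":{"type":"array"}},"required":["motion"]}

```bash
mkdir -p pics; ls
cat > h.py <<'E'
from station import *
import numpy as np, cv2, json
def grab(n,save=None):
    f=grab_frame(n); f={k:np.array(f[k]) for k in f}
    if save: cv2.imwrite('pics/'+save+'.png',f['img'][:,:,::-1]); np.savez('pics/'+save+'.npz',**f)
    return f
def ray(f,uv):
    R=cv2.Rodrigues(f['rvec'].astype(float))[0]; t=f['tvec'].reshape(3).astype(float)
    p=cv2.undistortPoints(np.array(uv,float).reshape(-1,1,2),f['camera_matrix'].astype(float),None).reshape(-1,2)
    d=np.c_[p,np.ones(len(p))]@R
    return -R.T@t,d
def plane(f,uv,z):
    c,d=ray(f,uv); return c+d*((z-c[2])/d[:,2])[:,None]
def proj(f,P):
    return cv2.projectPoints(np.array(P,float).reshape(-1,1,3),f['rvec'].astype(float),f['tvec'].astype(float),f['camera_matrix'].astype(float),None)[0].reshape(-1,2)
def tri(fs,uvs):
    A=np.zeros((3,3));b=np.zeros(3)
    for f,u in zip(fs,uvs):
        c,d=ray(f,[u]);d=d[0]/np.linalg.norm(d[0]);M=np.eye(3)-np.outer(d,d);A+=M;b+=M@c
    p=np.linalg.solve(A,b); return p
E
python3 - <<'E'
from h import *
np.set_printoptions(precision=4,suppress=True)
for n in ['scene','side','wrist']:
    f=grab(n,n+'0'); c,_=ray(f,[(320,200)]); print(n,c,f['camera_matrix'][0,0])
print(observe())
a=[cv2.imread(f'pics/{n}0.png') for n in ['scene','side']]
E
```

```text
pics
scene [1.3094 0.1353 1.1882] 390.14675771327967
side [ 0.5091 -0.8464  0.9788] 373.04742968257347
wrist [0.1333 0.5901 0.3737] 337.73871715911014
{'time_s': 0.15, 'joint_positions': array([ 1.1416,  0.131 ,  1.4891,  0.    ,  1.523 , -0.0854]), 'qvel': array([ 0.0005, -0.0028, -0.0021,  0.0018, -0.0028,  0.0007]), 'joint_efforts': array([  0.0005, -57.0061, -50.1159,  -0.0003,   0.0095,   0.    ]), 'tool_pos': array([0.202 , 0.5645, 0.2495]), 'tcp_rot': array([-0.0002,  0.1711,  0.9853, -0.0007]), 'ft_force': array([-0.3353, -0.1143,  0.2014]), 'torque': array([-0.002 ,  0.0743,  0.0059]), 'grasp_force': 0.0, 'opening': 0.08494100516592223}
```

View pics/scene0.png

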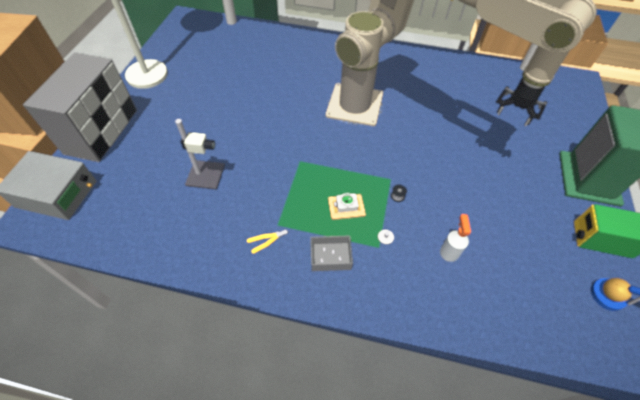

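View pics/side0.png

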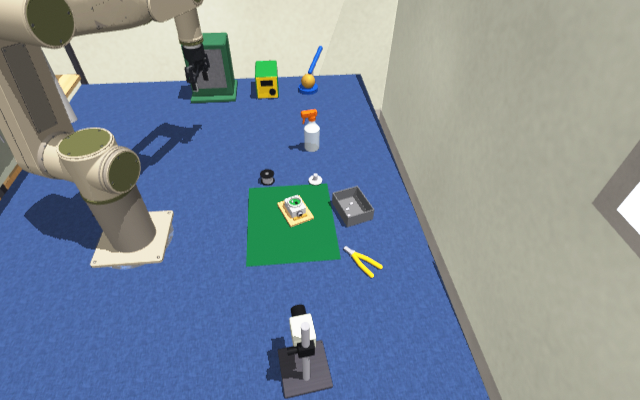

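The scene picture shows the housing at about (347,202), the cover at (386,237), the spool at (399,193) and the camera lens near (210,145). In the side picture the housing is at (296,208) with its plug at about (299,214) facing the camera, the cover is at (315,180) and the lens is near (297,311).

Run:
```python
from h import *
np.set_printoptions(precision=4,suppress=True)
s=cv2.imread('pics/scene0.png');d=cv2.imread('pics/side0.png')
def up(i,x,y,w,h,W,H): return cv2.resize(i[y:y+h,x:x+w],(W,H),interpolation=cv2.INTER_CUBIC)
a=np.hstack([up(s,320,180,80,60,400,300),up(d,270,165,80,60,400,300)])
b=np.hstack([up(s,165,110,80,60,400,300),up(d,260,298,80,60,400,300)])
cv2.imwrite('pics/c.png',np.vstack([a,b]))
S=dict(np.load('pics/scene0.npz'));D=dict(np.load('pics/side0.npz'))
print('cover',plane(S,[(386,237)],.01),plane(D,[(315,180)],.01))
print('housing',plane(S,[(347,202)],.045),plane(D,[(296,205)],.045))
print('lens',tri([S,D],[(212,145),(297,311)]))
```

```text
cover [[0.6287 0.2269 0.01  ]] [[0.6259 0.2214 0.01  ]]
housing [[0.5437 0.0711 0.045 ]] [[0.5426 0.0598 0.045 ]]
lens [ 0.518  -0.4151  0.1807]
```

View pics/c.png

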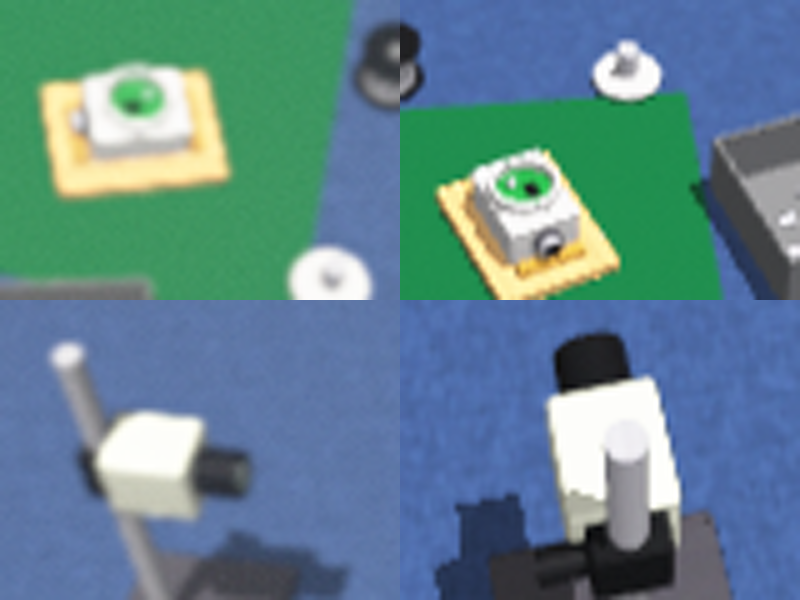

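The crop shows the collar open upwards, with the plug pointing towards the lens (about -y). The cover stands upright at about (0.627, 0.224). I'll turn the tool so its closing axis lies along world x, then travel to above the cover.

>>> {"api": "move_arm", "payload": {
  "motion": [
    [1,0,0,0,0.0778],
    [1,0,0,0,0.0778],
    [1,0,0,0,0.0778],
    [1,0,0,0,0.0778],
    [1,0,0,0,0.0778],
    [1,0,0,0,0.0778],
    [1,0,0,0,0.0778],
    [1,0,0,0,0.0778]
  ]
}}

```text
time_s: 0.82
tool_pos: [0.2021, 0.5647, 0.2498]
tcp_rot: [0.0, 0.616, 0.788, -0.0]
ft_force: [-1.0, -0.5, -0.0]
opening: 0.0856
grasp_force: 0.0
```

>>> {"api": "move_arm", "payload": {
  "motion": [
    [1,0,0,0,0.0778],
    [1,0,0,0,0.0778],
    [1,-0.0973,0.1214,0,0],
    [1,-0.0973,0.1214,0,0],
    [1,-0.0973,0.1214,0,0],
    [1,-0.0973,0.1214,0,0],
    [1,-0.0973,0.1214,0,0],
    [1,-0.0973,0.1214,0,0]
  ]
}}

```text
time_s: 1.48
tool_pos: [0.386, 0.4184, 0.2501]
tcp_rot: [-0.0, 0.705, 0.709, -0.0]
ft_force: [0.8, 1.1, -0.2]
opening: 0.0853
grasp_force: 0.0
```

>>> {"api": "move_arm", "payload": {
  "motion": [
    [1,-0.0973,0.1214,0,0],
    [1,-0.0973,0.1214,0,0],
    [1,-0.0973,0.1214,0,0],
    [1,-0.0973,0.1214,0,0],
    [1,-0.0973,0.1214,0,0],
    [1,-0.0973,0.1214,0,0],
    [1,-0.0973,0.1214,0,0],
    [1,-0.0973,0.1214,0,0]
  ]
}}

```text
time_s: 2.15
tool_pos: [0.6299, 0.2249, 0.2499]
tcp_rot: [-0.0, 0.705, 0.709, -0.0]
ft_force: [0.6, 0.3, 1.0]
opening: 0.0855
grasp_force: 0.0
```

Run:
```python
from h import *
np.set_printoptions(precision=4,suppress=True)
f=grab('wrist','w1'); print(observe()['tool_pos'],observe()['tcp_rot'],observe()['time_s'])
```

```text
[0.6343 0.2192 0.2488] [ 0.0015  0.707   0.7072 -0.0007] 2.2
```

View pics/w1.png

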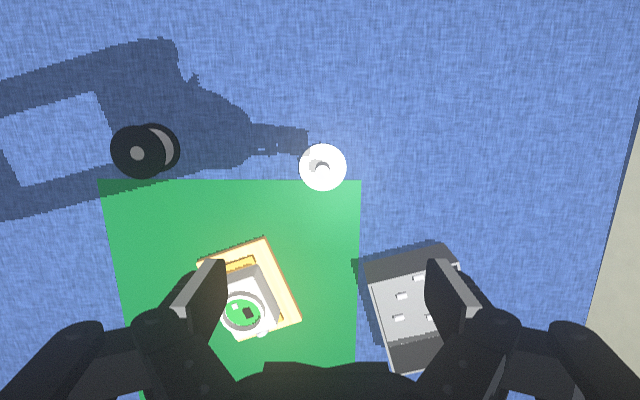

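The wrist picture shows the cover's flange at about (323,168), the collar at about (243,313) with the plug below it near (263,333), the nest's right edge from (265,237) to (301,320), and the spool at (145,150).

```bash
cat >> h.py <<'E'
def white(img,box,th=170):
    x0,y0,x1,y1=box; r=img[y0:y1,x0:x1].astype(int); m=((r.min(2)>th)&(r.max(2)-r.min(2)<45)).astype(np.uint8)
    cs=cv2.findContours(m,cv2.RETR_EXTERNAL,cv2.CHAIN_APPROX_NONE)[0]; c=max(cs,key=cv2.contourArea)
    return c.reshape(-1,2)+[x0,y0]
def circ(f,pix,z):  # circle fit on plane z
    P=plane(f,pix,z)[:,:2]; A=np.c_[2*P,np.ones(len(P))]; s=np.linalg.lstsq(A,(P**2).sum(1),rcond=None)[0]
    return s[:2],np.sqrt(s[2]+s[:2]@s[:2])
E
python3 - <<'E'
from h import *
np.set_printoptions(precision=4,suppress=True)
o=observe();tp=o['tool_pos'];print(tp,o['qvel'])
f=dict(np.load('pics/w1.npz'))
c=white(f['img'],(285,130,365,205)); print('cover wrist',circ(f,c,.009),cv2.boundingRect(c.astype(np.int32)))
print('tcp px',proj(f,[tp,tp-[0,0,.019]]))
e=plane(f,[(265,237),(301,320)],.012); print('edge dir',e, np.degrees(np.arctan2(*(e[1]-e[0])[[1,0]])))
# green inside collar -> inner circle
m=cv2.inRange(f['img'],(0,90,0),(90,200,140)); 
def g(f,box):
    x0,y0,x1,y1=box; h=cv2.cvtColor(f['img'][y0:y1,x0:x1],cv2.COLOR_RGB2HSV); m=cv2.inRange(h,(40,80,40),(90,255,255))
    n,l,st,ce=cv2.connectedComponentsWithStats(m); i=1+np.argmax(st[1:,4]); return ce[i]+[x0,y0],st[i]
print('collar white?',plane(f,[(243,310)],.056))
for n,b in [('scene',(285,0,0,0))]: pass
S=dict(np.load('pics/scene0.npz'));D=dict(np.load('pics/side0.npz'))
print(circ(S,white(S['img'],(374,226,397,248)),.009),circ(D,white(D['img'],(305,174,326,187)),.009))
E
```

```text
[0.6343 0.2192 0.2488] [ 0.0453 -0.0397  0.0652 -0.0018 -0.0216  0.1026]
cover wrist (array([0.6269, 0.226 ]), np.float64(0.025913606488789633)) (299, 143, 48, 48)
tcp px [[334.1678 294.9428]
 [333.2207 272.7003]]
edge dir [[0.5607 0.1441 0.012 ]
 [0.6006 0.0317 0.012 ]] -70.44977950692784
collar white? [[0.5411 0.0766 0.056 ]]
(array([0.626 , 0.2251]), np.float64(0.026331647112935203)) (array([0.6271, 0.2273]), np.float64(0.025772650379601116))
```

>>> {"api": "move_arm", "payload": {
  "motion": [
    [1,0,0,0.15,0],
    [1,0,0,0.15,0],
    [1,0,0,0.15,0],
    [1,0,0,0.15,0],
    [1,0,0,0,0],
    [1,0,0,0,0],
    [1,0,0,0,0]
  ]
}}

```text
time_s: 2.78
tool_pos: [0.6298, 0.2268, 0.1025]
tcp_rot: [0.001, 0.705, 0.709, 0.001]
ft_force: [0.4, -0.4, 1.1]
opening: 0.0858
grasp_force: 0.0
```

Run:
```python
from h import *
np.set_printoptions(precision=4,suppress=True)
f=grab('wrist','w2');o=observe();print(o['tool_pos'],o['tcp_rot'],o['qvel'],o['ft_force'])
u=proj(f,[[.6268,.226,.009]])[0].astype(int);print(u)
c=white(f['img'],(u[0]-80,max(u[1]-70,0),u[0]+80,u[1]+70)); print(circ(f,c,.009))
```

```text
[0.6308 0.2271 0.104 ] [0.0012 0.7053 0.7089 0.0021] [-0.0023 -0.0167 -0.0132 -0.0035 -0.0045 -0.0011] [ 0.0274 -0.3936  0.3192]
[319 212]
(array([0.6269, 0.2258]), np.float64(0.025955758398763497))
```

>>> {"api": "move_arm", "payload": {
  "motion": [
    [1,-0.004,-0.012,0.07,0],
    [1,0,0,0.07,0],
    [1,0,0,0.06,0],
    [1,0,0,0.05,0],
    [1,0,0,0,0],
    [1,0,0,0,0],
    [1,0,0,0,0]
  ]
}}

```text
time_s: 3.42
tool_pos: [0.6267, 0.2257, 0.0391]
tcp_rot: [0.0, 0.705, 0.709, 0.001]
ft_force: [0.2, -0.6, 0.1]
opening: 0.0854
grasp_force: 0.0
```

Run:
```python
from h import *
np.set_printoptions(precision=4,suppress=True)
o=observe();print(o['tool_pos'],o['tcp_rot'],o['qvel'],o['ft_force'])
f=grab('wrist','w3');o=observe();print(o['tool_pos'],o['tcp_rot'],o['qvel'],o['ft_force'])
```

```text
[0.6267 0.2257 0.0391] [0.0004 0.7054 0.7088 0.0007] [-0.0007 -0.0089 -0.0051  0.0019 -0.0027 -0.0001] [ 0.1763 -0.5906  0.1194]
[0.6269 0.2258 0.0394] [0.0006 0.7053 0.7089 0.001 ] [ 0.0008 -0.0037 -0.0009 -0.0007 -0.0027 -0.0002] [-0.4871  0.0719  0.1786]
```

View pics/w3.png

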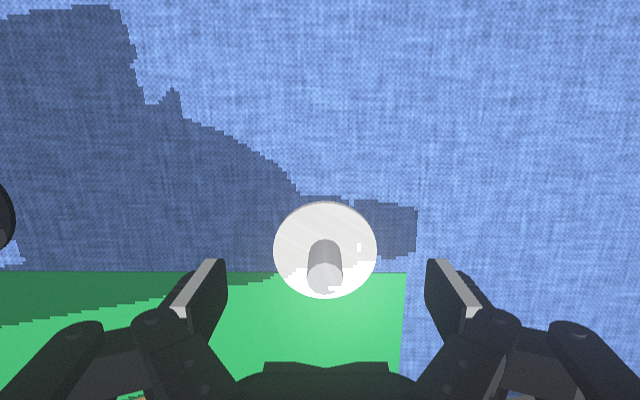

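The stem stands at about (325,270), centred between the pads at (200,285) and (450,285). I'll go down 8 mm and close.

>>> {"api": "move_arm", "payload": {
  "motion": [
    [1,0,0,0.03,0],
    [1,0,0,0,0],
    [0,0,0,0,0],
    [0,0,0,0,0],
    [0,0,0,0,0],
    [0,0,0,0,0],
    [0,0,0,0,0],
    [0,0,0,0,0]
  ]
}}

```text
time_s: 4.13
tool_pos: [0.626, 0.2255, 0.0307]
tcp_rot: [0.0, 0.705, 0.709, 0.0]
ft_force: [1.9, 0.1, 0.4]
opening: 0.0139
grasp_force: 58.6
```

>>> {"api": "move_arm", "payload": {
  "motion": [
    [0,0,0,0,0],
    [0,0,0,0,0],
    [0,0,0,0,0],
    [0,0,0,0,0]
  ]
}}

```text
time_s: 4.47
tool_pos: [0.6261, 0.2255, 0.0306]
tcp_rot: [0.0, 0.705, 0.709, 0.0]
ft_force: [-0.5, 0.4, 2.6]
opening: 0.014
grasp_force: 58.6
```

>>> {"api": "move_arm", "payload": {
  "motion": [
    [0,0,0,-0.06,0],
    [0,0,0,-0.12,0],
    [0,0,0,-0.12,-0.055],
    [0,0,0,-0.12,-0.055],
    [0,0,0,-0.1,-0.055],
    [0,0,0,0,-0.055],
    [0,0,0,0,0]
  ]
}}

```text
time_s: 5.05
tool_pos: [0.6274, 0.2259, 0.1643]
tcp_rot: [0.002, 0.571, 0.821, 0.002]
ft_force: [0.3, -0.5, -0.6]
opening: 0.0139
grasp_force: 58.6
```

>>> {"api": "move_arm", "payload": {
  "motion": [
    [0,-0.1066,-0.066,0,0],
    [0,-0.1066,-0.066,0,0],
    [0,-0.1066,-0.066,0,0],
    [0,-0.1066,-0.066,0,0],
    [0,-0.1066,-0.066,0,0],
    [0,-0.1066,-0.066,0,0],
    [0,-0.1066,-0.066,0,0],
    [0,-0.1066,-0.066,0,0]
  ]
}}

```text
time_s: 5.72
tool_pos: [0.5734, -0.0214, 0.1592]
tcp_rot: [-0.001, 0.574, 0.819, -0.001]
ft_force: [0.4, -0.9, 0.3]
opening: 0.0141
grasp_force: 58.6
```

>>> {"api": "move_arm", "payload": {
  "motion": [
    [0,0,0,0,0],
    [0,0,0,0,0],
    [0,0,0,0,0],
    [0,0,0,0,0],
    [0,0,0,0,0]
  ]
}}

```text
time_s: 6.13
tool_pos: [0.575, -0.0189, 0.16]
tcp_rot: [-0.0, 0.573, 0.82, -0.0]
ft_force: [0.4, 0.4, -1.0]
opening: 0.014
grasp_force: 58.7
```

Run:
```python
from h import *
np.set_printoptions(precision=4,suppress=True)
f=grab('wrist','w4');o=observe();print(o['tool_pos'],o['tcp_rot'],o['qvel'])
u=proj(f,[[.541,.074,.056]])[0];print(u)
grab('scene','s4');grab('side','d4')
```

```text
[ 0.575  -0.019   0.1601] [-0.0002  0.5726  0.8199 -0.    ] [-0.0025 -0.0009 -0.0031 -0.0005 -0.0012 -0.0046]
[324.4725  56.1272]
```

View pics/w4.png

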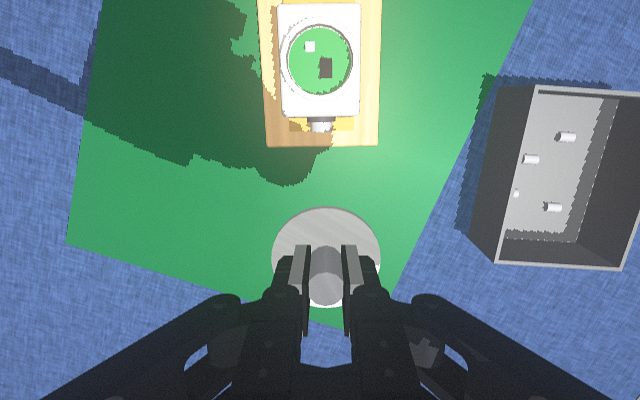

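The wrist picture shows the collar at about (320,60), with the box's white top spanning columns 277 to 361 and the plug at (320,125). The held cover's flange centre is near (326,257). Next I'll measure the box centre, its yaw, and the cover's offset in the grip.

Run:
```python
from h import *
np.set_printoptions(precision=4,suppress=True)
f=dict(np.load('pics/w4.npz'));im=f['img']
c=white(im,(262,0,385,120),175)
hull=cv2.convexHull(c.astype(np.int32)).reshape(-1,2)
P=plane(f,hull,.046)[:,:2]
r=cv2.minAreaRect((P*1000).astype(np.float32));print('box top',r)
# collar inner: non-white hole inside the white blob
x0,y0,x1,y1=275,15,365,105
g=im[y0:y1,x0:x1].astype(int); w=((g.min(2)>150)&(g.max(2)-g.min(2)<45)).astype(np.uint8)
hs=cv2.cvtColor(im[y0:y1,x0:x1],cv2.COLOR_RGB2HSV); gr=cv2.inRange(hs,(40,70,30),(90,255,255))
cs=max(cv2.findContours(gr,cv2.RETR_EXTERNAL,cv2.CHAIN_APPROX_NONE)[0],key=cv2.contourArea)
h=cv2.convexHull(cs).reshape(-1,2)+[x0,y0]
for z in (.046,.056): print('green',z,circ(f,h,z))
cam,_=ray(f,[(0,0)]);print(cam)
o=observe();zz=o['tool_pos'][2]-.0306+.009
# flange: left/right/top arc
b=im[200:312,262:392].astype(int); m=((b.min(2)>120)&(b.max(2)-b.min(2)<40)).astype(np.uint8)
cs=max(cv2.findContours(m,cv2.RETR_EXTERNAL,cv2.CHAIN_APPROX_NONE)[0],key=cv2.contourArea)
h=cv2.convexHull(cs).reshape(-1,2)+[262,200]; h=h[h[:,1]<262]
print('flange',circ(f,h,zz),o['tool_pos'])
for n,nm in(('scene','s4'),('side','d4')):
    q=dict(np.load(f'pics/{nm}.npz')); p=proj(q,[[.541,.074,.056]])[0].astype(int)
    hs=cv2.cvtColor(q['img'],cv2.COLOR_RGB2HSV)
    print(n,p)
big=np.hstack([cv2.resize(dict(np.load(f'pics/{nm}.npz'))['img'][y:y+60,x:x+80,::-1],(400,300)) for nm,x,y in(('s4',310,170),('d4',265,175))])
cv2.imwrite('pics/c4.png',np.vstack([big,cv2.resize(im[0:150,220:420,::-1],(400,300)).repeat(1,1) if 0 else np.hstack([cv2.resize(im[0:150,220:420,::-1],(400,300)),cv2.resize(im[195:345,220:420,::-1],(400,300))])]))
```

```text
box top ((538.8134155273438, 70.54186248779297), (53.056190490722656, 69.25005340576172), 20.99981117248535)
green 0.046 (array([0.5385, 0.0708]), np.float64(0.020232876667277546))
green 0.056 (array([0.539 , 0.0699]), np.float64(0.01938411414445007))
[0.5503 0.0509 0.2844]
flange (array([ 0.5752, -0.0173]), np.float64(0.025736608102736716)) [ 0.5751 -0.0193  0.1602]
scene [348 199]
side [295 199]
```

>>> {"api": "move_arm", "payload": {
  "motion": [
    [0,0,0,0,-0.01],
    [0,0.0952,-0.0026,0,0],
    [0,0.0952,-0.0026,0.04,0],
    [0,0.0952,-0.0026,0.08,0],
    [0,0.0952,-0.0026,0.08,0],
    [0,0,0,0.04,0],
    [0,0,0,0,0],
    [0,0,0,0,0]
  ]
}}

```text
time_s: 6.95
tool_pos: [0.5383, 0.0678, 0.1]
tcp_rot: [-0.0, 0.566, 0.824, -0.0]
ft_force: [0.1, -0.0, -0.2]
opening: 0.0139
grasp_force: 58.7
```

>>> {"api": "move_arm", "payload": {
  "motion": [
    [0,0,0,0,0],
    [0,0,0,0,0],
    [0,0,0,0,0]
  ]
}}

```text
time_s: 7.2
tool_pos: [0.5397, 0.0672, 0.1016]
tcp_rot: [0.001, 0.567, 0.824, 0.001]
ft_force: [0.0, 0.0, -0.4]
opening: 0.0139
grasp_force: 58.7
```

Run:
```python
from h import *
np.set_printoptions(precision=4,suppress=True)
f=grab('wrist','w5');o=observe();print(o['tool_pos'],o['tcp_rot'],o['qvel']);im=f['img']
S=grab('scene','s5');D=grab('side','d5')
zz=o['tool_pos'][2]-.0306+.009
b=im[200:312,240:412].astype(int); m=((b.min(2)>120)&(b.max(2)-b.min(2)<40)).astype(np.uint8)
cv2.imwrite('pics/c5.png',np.hstack([cv2.resize(im[180:330,220:420,::-1],(400,300)),cv2.resize(D['img'][170:230,255:335,::-1],(400,300),interpolation=cv2.INTER_CUBIC)]))
print(proj(f,[[.5387,.0706,.056],[.5388,.0705,zz]]),proj(D,[[.5388,.0705,.056]]))
```

```text
[0.5395 0.0672 0.1014] [0.0008 0.5669 0.8238 0.0005] [ 0.005   0.0019  0.0094  0.001  -0.0008  0.0034]
[[324.3412 233.3585]
 [324.39   252.9208]] [[294.6269 200.6675]]
```

View pics/c5.png

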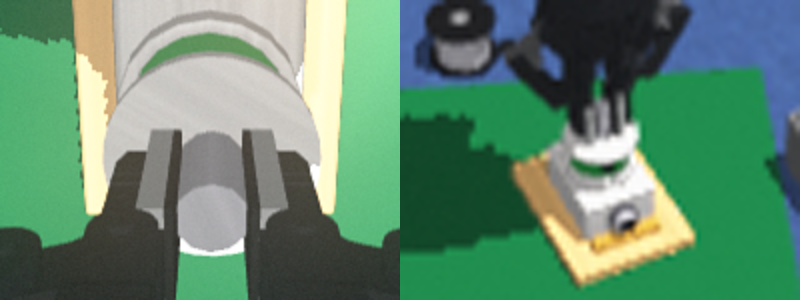

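The crop shows the flange spanning columns 103 to 320 over a box spanning about 113 to 307, so it is centred across. Next I'll check fore-aft from the far edges of the flange (row about 206) and the collar (row about 186).

Run:
```python
from h import *
np.set_printoptions(precision=4,suppress=True)
f=dict(np.load('pics/w5.npz'));z=.1014-.0306;a=np.radians(111);t=np.linspace(0,2*np.pi,73)
H=np.array([.5387,.0706])
def ring(c,r,z): p=proj(f,np.c_[c[0]+r*np.cos(t),c[1]+r*np.sin(t),0*t+z]); return p.min(0),p.max(0)
for nm,r,zz in(('flange',.026,z+.009),('collar',.025,.056),('inner',.021,.056)): print(nm,ring(H,r,zz))
g=f['img'][175:260,325].astype(int); print([tuple(x) for x in g[5:40]])
b=f['img'][200:250,230:420].astype(int)
h=cv2.cvtColor(f['img'],cv2.COLOR_RGB2GRAY)[:, :].astype(int)
for r in(235,245): print(r,h[r,262:282],h[r,370:392])
```

```text
flange (array([269.447 , 200.3124]), array([379.0625, 300.3486]))
collar (array([278.1919, 188.8032]), array([370.4536, 274.5118]))
inner (array([285.5814, 196.1779]), array([363.0597, 268.1397]))
[(np.int64(214), np.int64(210), np.int64(202)), (np.int64(217), np.int64(212), np.int64(205)), (np.int64(216), np.int64(210), np.int64(205)), (np.int64(215), np.int64(212), np.int64(204)), (np.int64(209), np.int64(203), np.int64(198)), (np.int64(177), np.int64(170), np.int64(166)), (np.int64(160), np.int64(155), np.int64(149)), (np.int64(166), np.int64(159), np.int64(154)), (np.int64(171), np.int64(165), np.int64(159)), (np.int64(184), np.int64(177), np.int64(173)), (np.int64(219), np.int64(215), np.int64(211)), (np.int64(224), np.int64(221), np.int64(218)), (np.int64(218), np.int64(215), np.int64(211)), (np.int64(212), np.int64(211), np.int64(206)), (np.int64(205), np.int64(203), np.int64(198)), (np.int64(207), np.int64(200), np.int64(197)), (np.int64(149), np.int64(168), np.int64(142)), (np.int64(90), np.int64(143), np.int64(88)), (np.int64(96), np.int64(148), np.int64(92)), (np.int64(99)
[... 382 characters left out ...]
np.int64(147)), (np.int64(193), np.int64(190), np.int64(185)), (np.int64(213), np.int64(210), np.int64(206)), (np.int64(207), np.int64(206), np.int64(201)), (np.int64(208), np.int64(205), np.int64(200)), (np.int64(210), np.int64(204), np.int64(204)), (np.int64(211), np.int64(206), np.int64(205)), (np.int64(209), np.int64(206), np.int64(201))]
235 [249 248 248 248 247 247 246 246 249 250 178 175 179 180 175 195 202 202
 201 202] [205 206 204 207 162 242 251 251 250 251 251 250 249 249 247 248 248 249
 248 248 162 174]
245 [250 249 248 248 248 247 247 247 247 248 249 214 201 202 201 203 201 204
 198 200] [201 201 198 200 202 199 203 205 224 251 250 250 248 248 248 248 248 249
 246 219 170 173]
```

The collar is where predicted, but the flange's far edge is at row 208 against an expected 200. The cover therefore sits about 3.7 mm too far along -x of the tool, so I'll correct that and recheck.

>>> {"api": "move_arm", "payload": {
  "motion": [
    [0,0.015,0,0.02,0],
    [0,0,0,0,0],
    [0,0,0,0,0],
    [0,0,0,0,0]
  ]
}}

```text
time_s: 7.68
tool_pos: [0.5369, 0.0714, 0.095]
tcp_rot: [-0.0, 0.566, 0.824, -0.0]
ft_force: [0.5, 0.0, -1.2]
opening: 0.014
grasp_force: 58.7
```

Run:
```python
from h import *
np.set_printoptions(precision=4,suppress=True)
f=grab('wrist','w6');o=observe();print(o['tool_pos'],o['qvel'],o['ft_force']);t=np.linspace(0,2*np.pi,73)
z=o['tool_pos'][2]-.0306
H=np.array([.5387,.0706])
def ring(c,r,z): p=proj(f,np.c_[c[0]+r*np.cos(t),c[1]+r*np.sin(t),0*t+z]); return p.min(0),p.max(0)
for nm,r,zz in(('flange',.026,z+.009),('collar',.025,.056),('inner',.021,.056)): print(nm,ring(H,r,zz))
h=cv2.cvtColor(f['img'],cv2.COLOR_RGB2GRAY).astype(int)
print(h[180:225,325])
for r in(225,235,245): print(r,h[r,260:290],h[r,365:392])
```

```text
[0.5371 0.0714 0.0952] [-0.0012 -0.0015 -0.0037  0.0005  0.     -0.0008] [ 0.175   0.9677 -1.0307]
flange (array([272.2098, 211.0482]), array([381.0896, 309.5191]))
collar (array([279.1699, 201.7467]), array([373.9445, 288.7075]))
inner (array([286.7555, 209.2422]), array([366.3435, 282.2537]))
[203 204 204 209 208 206 208 212 209 210 207 206 208 205 208 206 208 185
 163 160 158 156 174 209 223 191 159 153 188 208 209 208 211 208 207 205
 204 202 199 201 203 200 200 202 201]
225 [244 249 249 248 248 247 248 247 246 246 248 249 251 181 179 180 182 188
 157 177 185 194 197 153 170 203 205 207 210 206] [211 199 170 149 189 203 255 255 255 255 224 246 247 247 247 247 248 249
 250 250 250 249 249 248 248 248 249]
235 [238 249 248 248 248 248 247 247 246 246 247 247 250 177 173 178 174 192
 204 200 203 203 201 206 205 202 203 201 203 197] [208 207 206 202 205 205 208 207 210 164 236 247 246 246 246 246 248 248
 250 250 250 250 248 248 248 247 248]
245 [233 243 250 248 248 248 248 247 246 246 246 247 249 197 202 199 202 199
 200 199 201 202 200 205 206 205 205 209 203 207] [199 203 201 200 201 201 201 201 202 198 199 207 204 223 251 251 250 250
 250 250 249 248 248 248 248 248 248]
```

>>> {"api": "move_arm", "payload": {
  "motion": [
    [0,-0.005,0.004,0,0],
    [0,0,0,0,0],
    [0,0,0,0.01,0],
    [0,0,0,0.01,0],
    [0,0,0,0.01,0],
    [0,0,0,0,0],
    [0,0,0,0,0]
  ]
}}

```text
time_s: 8.32
tool_pos: [0.5382, 0.0705, 0.0874]
tcp_rot: [-0.0, 0.567, 0.824, -0.0]
ft_force: [-0.0, -0.4, -0.2]
opening: 0.014
grasp_force: 58.7
```

Run:
```python
from h import *
np.set_printoptions(precision=4,suppress=True)
f=grab('wrist','w7');D=grab('side','d7');o=observe();print(o['tool_pos'],o['qvel'],o['ft_force'],o['torque']);t=np.linspace(0,2*np.pi,73)
z=o['tool_pos'][2]-.0306
H=np.array([.5387,.0706])
def ring(c,r,z): p=proj(f,np.c_[c[0]+r*np.cos(t),c[1]+r*np.sin(t),0*t+z]); return p.min(0),p.max(0)
for nm,r,zz in(('flange',.026,z+.009),('collar',.025,.056)): print(nm,ring(H,r,zz))
h=cv2.cvtColor(f['img'],cv2.COLOR_RGB2GRAY).astype(int)
print(h[195:235,325])
for r in(250,): print(r,h[r,260:290],h[r,365:392])
```

```text
[0.5385 0.0706 0.0878] [ 0.0018 -0.0025 -0.0036 -0.0016 -0.0002  0.0002] [ 0.032   1.0484 -0.2664] [0.0154 0.0249 0.0688]
flange (array([270.1701, 208.4917]), array([379.4761, 307.5699]))
collar (array([275.3396, 203.8352]), array([374.4112, 294.4102]))
[209 209 212 199 171 153 154 157 156 183 182 162 154 189 208 205 208 208
 208 206 203 201 199 200 199 200 200 200 200 203 201 203 201 203 198 200
 197 200 199 196]
250 [248 248 247 247 246 245 246 246 248 172 171 179 196 200 196 202 201 202
 199 198 199 195 199 200 201 200 198 199 197 194] [202 201 199 201 201 196 201 198 200 198 201 199 203 202 192 251 250 250
 250 249 249 248 248 247 247 248 248]
```

>>> {"api": "move_arm", "payload": {
  "motion": [
    [0,0,0,0.006,0],
    [0,0,0,0.006,0],
    [0,0,0,0.006,0],
    [0,0,0,0.004,0],
    [0,0,0,0,0],
    [0,0,0,0,0]
  ]
}}

```text
time_s: 8.92
tool_pos: [0.5384, 0.0705, 0.0821]
tcp_rot: [-0.0, 0.567, 0.824, -0.0]
ft_force: [-0.3, -0.5, -1.1]
opening: 0.0141
grasp_force: 58.7
```

>>> {"api": "move_arm", "payload": {
  "motion": [
    [0,0,0,0.003,0],
    [0,0,0,0,0],
    [0,0,0,0,0]
  ]
}}

```text
time_s: 9.17
tool_pos: [0.5386, 0.0705, 0.0816]
tcp_rot: [0.0, 0.567, 0.824, 0.0]
ft_force: [0.6, 0.2, -0.9]
opening: 0.0136
grasp_force: 58.7
```

>>> {"api": "move_arm", "payload": {
  "motion": [
    [0,0,0,0.003,0],
    [0,0,0,0,0],
    [0,0,0,0,0]
  ]
}}

```text
time_s: 9.42
tool_pos: [0.5387, 0.0705, 0.0816]
tcp_rot: [0.0, 0.567, 0.824, 0.0]
ft_force: [-3.7, -0.1, 5.3]
opening: 0.0139
grasp_force: 59.3
```

>>> {"api": "move_arm", "payload": {
  "motion": [
    [0,0,0,0.003,0],
    [0,0,0,0,0],
    [0,0,0,0,0]
  ]
}}

```text
time_s: 9.67
tool_pos: [0.5389, 0.0705, 0.0815]
tcp_rot: [0.0, 0.566, 0.824, 0.0]
ft_force: [-6.0, 0.1, 12.7]
opening: 0.0137
grasp_force: 59.9
```

Contact at z = 0.0815, matching the seated height of 0.0816. I'll release, rise and check.

>>> {"api": "move_arm", "payload": {
  "motion": [
    [0,0,0,-0.006,0],
    [0.3,0,0,0,0],
    [1,0,0,0,0],
    [1,0,0,0,0],
    [1,0,0,0,0],
    [1,0,0,0,0],
    [1,0,0,0,0],
    [1,0,0,0,0]
  ]
}}

```text
time_s: 10.33
tool_pos: [0.5385, 0.0705, 0.0815]
tcp_rot: [-0.0, 0.567, 0.824, -0.0]
ft_force: [0.5, -0.1, -0.2]
opening: 0.0854
grasp_force: 0.0
```

>>> {"api": "move_arm", "payload": {
  "motion": [
    [1,0,0,-0.08,0],
    [1,0,0,-0.08,0],
    [1,0,0,-0.08,0],
    [1,0,0,0,0],
    [1,0,0,0,0],
    [1,0,0,0,0]
  ]
}}

```text
time_s: 10.83
tool_pos: [0.5383, 0.0705, 0.141]
tcp_rot: [-0.0, 0.567, 0.824, -0.0]
ft_force: [-0.0, 0.3, -0.5]
opening: 0.0855
grasp_force: 0.0
```

Run:
```python
from h import *
np.set_printoptions(precision=4,suppress=True)
f=grab('wrist','w8');D=grab('side','d8');o=observe();print(o['tool_pos'],o['tcp_rot'],o['opening'],o['ft_force'])
cv2.imwrite('pics/c8.png',np.hstack([cv2.resize(f['img'][:,:,::-1],(480,300)),cv2.resize(D['img'][180:230,264:317,::-1],(318,300),interpolation=cv2.INTER_CUBIC)]))
print(proj(f,[[.5387,.0706,.056],[.5387,.0706,.060],[.5387,.0706,.086]]))
```

```text
[0.5376 0.0705 0.1401] [-0.0009  0.5665  0.824  -0.0007] 0.08548929624907098 [ 0.024  -0.5433 -0.3459]
[[325.0326 215.5576]
 [325.0198 217.6286]
 [324.9236 233.0916]]
```

View pics/c8.png

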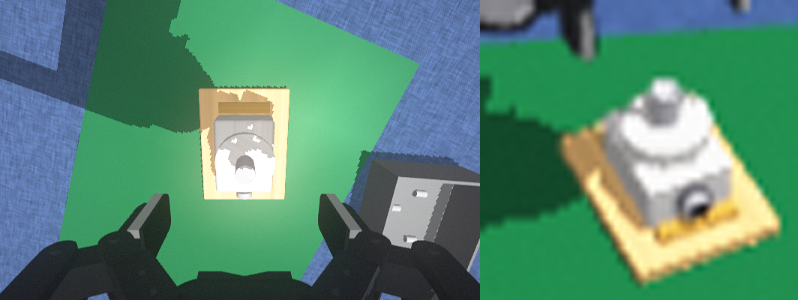

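The crops show the cover level on the collar, with the flange resting all round. While the fingers are free, I'll look at the lens closely from two wrist poses, staying in front of it and above it.

>>> {"api": "move_arm", "payload": {
  "motion": [
    [1,-0.1,-0.045,-0.1,0],
    [1,-0.13,-0.058,-0.07,0],
    [1,-0.13,-0.058,-0.07,0],
    [1,-0.13,-0.058,-0.07,0],
    [1,-0.13,-0.058,-0.07,0],
    [1,-0.13,-0.058,-0.07,0],
    [1,-0.13,-0.058,-0.07,0],
    [1,-0.13,-0.058,0,0]
  ]
}}

```text
time_s: 11.6
tool_pos: [0.5244, -0.2079, 0.2748]
tcp_rot: [0.002, 0.567, 0.824, 0.0]
ft_force: [0.8, -0.6, 1.3]
opening: 0.0853
grasp_force: 0.0
```

>>> {"api": "move_arm", "payload": {
  "motion": [
    [1,-0.13,-0.058,0,0],
    [1,-0.13,-0.058,0,0],
    [1,-0.13,-0.058,0,0],
    [1,-0.06,-0.03,0,0],
    [1,0,0,0,0],
    [1,0,0,0,0],
    [1,0,0,0,0],
    [1,0,0,0,0]
  ]
}}

```text
time_s: 12.27
tool_pos: [0.5167, -0.3275, 0.2712]
tcp_rot: [-0.0, 0.566, 0.824, 0.0]
ft_force: [0.3, -0.2, -0.5]
opening: 0.0852
grasp_force: 0.0
```

Run:
```python
from h import *
grab('wrist','A');o=observe();print(o['tool_pos'],o['qvel'])
```

```text
[ 0.51672863 -0.32745919  0.27142712] [ 0.00117987 -0.00442637 -0.00502837 -0.0020732  -0.00081337 -0.0013032 ]
```

>>> {"api": "move_arm", "payload": {
  "motion": [
    [1,-0.103,-0.04,-0.11,0],
    [1,-0.103,-0.04,-0.11,0],
    [1,-0.103,-0.04,-0.11,0],
    [1,-0.103,-0.04,-0.11,0],
    [1,0,0,0,0],
    [1,0,0,0,0],
    [1,0,0,0,0],
    [1,0,0,0,0]
  ]
}}

```text
time_s: 12.98
tool_pos: [0.5161, -0.4376, 0.3799]
tcp_rot: [-0.001, 0.566, 0.824, 0.0]
ft_force: [0.3, 0.9, 0.5]
opening: 0.0856
grasp_force: 0.0
```

Run:
```python
from h import *
f=grab('wrist','B');o=observe();print(o['tool_pos'],o['qvel'])
A=cv2.imread('pics/A.png')
cv2.imwrite('pics/AB.png',np.hstack([A[:,120:520],f['img'][:,120:520,::-1]]))
```

```text
[ 0.51604239 -0.43761614  0.3798175 ] [-0.00071705 -0.00024955 -0.00318161 -0.00251987  0.00135544 -0.00053172]
```

View pics/AB.png

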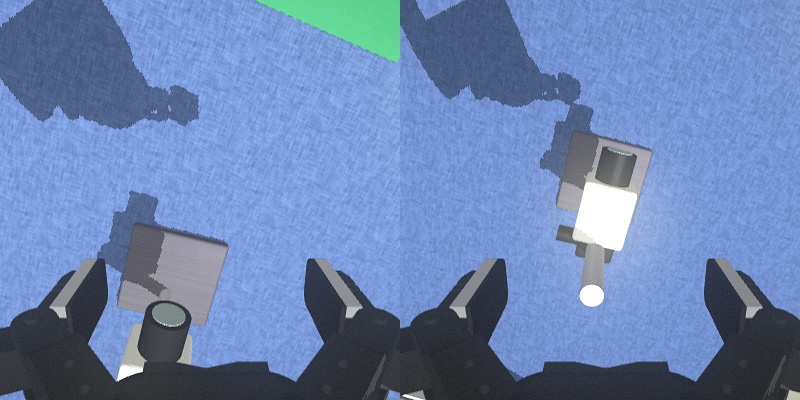

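In view A (left) the lens face is at about crop (171,314), which is full (291,314). In view B (right) it is at about full (339,150), with the white head top around full (327,214).

```bash
cat > lens.py <<'E'
from h import *
np.set_printoptions(precision=4,suppress=True)
A=dict(np.load('pics/A.npz'));B=dict(np.load('pics/B.npz'))
def glass(f,box,lo):
    x0,y0,x1,y1=box;g=cv2.cvtColor(f['img'],cv2.COLOR_RGB2GRAY)[y0:y1,x0:x1]
    m=(g>lo).astype(np.uint8); n,l,st,ce=cv2.connectedComponentsWithStats(m)
    c=np.array([(x1-x0)/2,(y1-y0)/2]); return g
gA=cv2.cvtColor(A['img'],cv2.COLOR_RGB2GRAY).astype(int);gB=cv2.cvtColor(B['img'],cv2.COLOR_RGB2GRAY).astype(int)
print('A row314',gA[314,258:320]);print('A col291',gA[294:336,291])
print('B row151',gB[151,312:362]);print('B col339',gB[140:162,339])
c=white(B['img'],(290,165,370,262),215); 
rect=cv2.minAreaRect(c.astype(np.int32)); print(rect, cv2.boxPoints(rect))
for z in(.20,.22):
    r=cv2.minAreaRect((plane(B,cv2.convexHull(c.astype(np.int32)).reshape(-1,2),z)[:,:2]*1000).astype(np.float32));print(z,r)
E
python3 lens.py
python3 - <<'E'
import cv2,numpy as np
a=cv2.imread('pics/A.png')[290:370,240:340];b=cv2.imread('pics/B.png')[135:255,285:385]
cv2.imwrite('pics/lz.png',np.hstack([cv2.resize(a,(500,400),interpolation=cv2.INTER_NEAREST),cv2.resize(b,(300,360),interpolation=cv2.INTER_NEAREST)[:,:].copy() if 0 else cv2.copyMakeBorder(cv2.resize(b,(300,360),interpolation=cv2.INTER_NEAREST),0,40,0,0,cv2.BORDER_CONSTANT)]))
E
```

```text
A row314 [163 165 160 163 159 169 141  54  47  53  55  52  50  47 130 135 132 134
 131 136 134 134 133 135 130 133 134 135 132 132 131 134 133 136 128 137
 134 134 133 135 130 135 130 131 131 134 139  83  50  52  53  51  96 161
 155 159 159 157 151 155 153 149]
A col291 [151 155 154 153 150 154 141  87  51  57 115 133 134 133 133 130 134 133
 132 136 136 131 134 130 135 134 133 132 132 132 127 203 159  40  51  50
  60  71  76  72  73  78]
B row151 [104 103 102 101 164 163 164 162 168 111  74  76  76  79  76  75  72  74
  85 100 117 131 195 161 158 160 135 134 131 133 135 133 141 145 145 155
 147 149 169 171 167 167 168 168 170 168 166 169 161 170]
B col339 [128  92 106 137 157 163 163 169 162 144 134 134 219 173  94 113 113 116
 116 119 121 120]
((324.20587158203125, 216.17649841308594), (53.35783767700195, 60.3913688659668), 14.03624439239502) [[291.     239.    ]
 [305.647  180.4118]
 [357.4117 193.353 ]
 [342.7647 251.9412]]
0.2 ((527.5830688476562, -470.3653259277344), (50.23088073730469, 61.19008255004883), 6.652692794799805)
0.22 ((525.1443481445312, -463.6711120605469), (46.93031311035156, 57.16941452026367), 6.652721405029297)
```

View pics/lz.png

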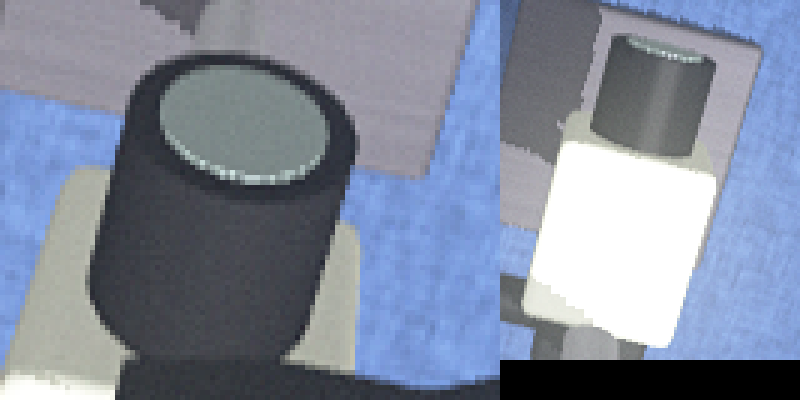

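The left zoom shows the lens face centred at full (289.0,315.0). The right zoom shows it at full (339.5,152.5), with head-top corners at about full (305.7,182.3), (357,195), (342.3,250.3) and (293.7,235.7).

Run:
```python
from h import *
np.set_printoptions(precision=4,suppress=True)
A=dict(np.load('pics/A.npz'));B=dict(np.load('pics/B.npz'));S=dict(np.load('pics/scene0.npz'));D=dict(np.load('pics/side0.npz'))
for vb in(151.5,152.5,153.5):
    p=tri([A,B],[(289,315),(339.5,vb)]);print(p,proj(A,[p]),proj(B,[p]),proj(S,[p]),proj(D,[p]))
L=p=tri([A,B],[(289,315),(339.5,152.5)])
q=plane(B,[(305.7,182.3),(357,195),(342.3,250.3),(293.7,235.7)],L[2]+.025)[:,:2]
ang=lambda v:np.degrees(np.arctan2(v[1],v[0]))
print(q,np.linalg.norm(q-np.roll(q,-1,0),axis=1)); print('x dir',ang(q[0]-q[3]),ang(q[1]-q[2]),ang(q[1]-q[0])+90)
# foot corners A, edge direction on bench
f=plane(A,[(254,224),(348,243),(325,325)],.01)[:,:2]; print('foot',ang(f[1]-f[0])+90,ang(f[1]-f[2]),np.linalg.norm(f[1]-f[0]))
# barrel sides in B and head-centre to lens direction
m=q.mean(0);print('head mid->lens',ang(L[:2]-m),np.linalg.norm(L[:2]-m),m)
```

```text
[ 0.5201 -0.4086  0.1848] [[288.6083 314.8807]] [[339.8003 151.5922]] [[213.4325 144.8745]] [[297.8662 307.6243]]
[ 0.5204 -0.4097  0.1833] [[288.7936 314.9367]] [[339.6585 152.5489]] [[213.1853 145.1919]] [[298.0661 308.3642]]
[ 0.5208 -0.4108  0.1818] [[288.9781 314.9932]] [[339.5169 153.5052]] [[212.9359 145.512 ]] [[298.268  309.1112]]
[[ 0.4995 -0.4425]
 [ 0.5472 -0.4368]
 [ 0.5553 -0.4927]
 [ 0.5068 -0.4953]] [0.048  0.0565 0.0486 0.0533]
x dir 97.83824230433598 98.19618565796524 96.76602570276994
foot 98.75180202432011 97.64541302045313 0.11779685969001427
head mid->lens 96.75687404884941 0.05750728557520295 [ 0.5272 -0.4668]
```

Run:
```python
from h import *
from scipy.optimize import least_squares
np.set_printoptions(precision=4,suppress=True)
A=dict(np.load('pics/A.npz'));B=dict(np.load('pics/B.npz'))
t=np.linspace(0,2*np.pi,181);a=np.radians(97.8)
def ext(f,L):
    s=np.array([-np.sin(a),np.cos(a),0]);P=L+.017*(np.cos(t)[:,None]*s+np.sin(t)[:,None]*np.array([0,0,1]));p=proj(f,P);return np.r_[p.min(0),p.max(0)]
mA=np.array([266.4,300.4,311.4,330.2]);mB=np.array([321.2,146.2,357.0])
r=least_squares(lambda L:np.r_[ext(A,L)-mA,ext(B,L)[:3]-mB],[.52,-.41,.183]);print(r.x,r.fun)
o=observe();print(o['tool_pos'],o['joint_positions'])
```

```text
[ 0.5201 -0.4087  0.1839] [-0.9942 -0.3733  0.073  -0.0273  1.1015  0.5079  0.1155]
[ 0.516  -0.4376  0.3798] [-0.7792  0.3369  1.0166  0.0002  1.791  -1.147 ]
```

>>> {"api": "move_arm", "payload": {
  "motion": [
    [1,0.1333,0.058,0,0],
    [1,0.1333,0.058,0,0],
    [1,0.1333,0.058,0,0],
    [1,0.1333,0.058,0.05,0],
    [1,0.1333,0.058,0.07,0],
    [1,0.1333,0.058,0.07,0],
    [1,0.1333,0.058,0.07,0],
    [1,0.1333,0.058,0.07,0]
  ]
}}

```text
time_s: 13.7
tool_pos: [0.5276, -0.146, 0.2972]
tcp_rot: [-0.001, 0.566, 0.824, -0.0]
ft_force: [0.9, 0.3, 0.7]
opening: 0.0858
grasp_force: 0.0
```

>>> {"api": "move_arm", "payload": {
  "motion": [
    [1,0.1333,0.058,0.07,0],
    [1,0.1333,0.058,0.07,0],
    [1,0.1333,0.058,0.07,0],
    [1,0.1333,0.058,0.07,0],
    [1,0.1333,0.058,0.07,0],
    [1,0.1333,0.058,0.07,0],
    [1,0,0,0,0],
    [1,0,0,0,0]
  ]
}}

```text
time_s: 14.37
tool_pos: [0.5359, 0.0716, 0.1915]
tcp_rot: [-0.002, 0.564, 0.825, -0.001]
ft_force: [0.1, -0.1, 0.3]
opening: 0.0853
grasp_force: 0.0
```

>>> {"api": "move_arm", "payload": {
  "motion": [
    [1,0,0,0,0],
    [1,0,0,0,0],
    [1,0,0,0,0],
    [1,0,0,0,0],
    [1,0,0,0,0],
    [1,0,0,0,0]
  ]
}}

```text
time_s: 14.87
tool_pos: [0.5386, 0.0682, 0.1944]
tcp_rot: [0.0, 0.567, 0.824, 0.0]
ft_force: [-0.3, 0.9, -0.6]
opening: 0.0855
grasp_force: 0.0
```

Run:
```python
from h import *
np.set_printoptions(precision=4,suppress=True)
f=grab('wrist','w9');o=observe();print(o['tool_pos'],o['tcp_rot'],o['qvel'])
im=f['img'];h=cv2.cvtColor(im,cv2.COLOR_RGB2HSV)
for nm,z,m in(('nest',.012,cv2.inRange(h,(8,50,120),(30,200,255))),):
    cs=max(cv2.findContours(m,cv2.RETR_EXTERNAL,cv2.CHAIN_APPROX_NONE)[0],key=cv2.contourArea)
    P=(plane(f,cv2.convexHull(cs).reshape(-1,2),z)[:,:2]*1000).astype(np.float32);print(nm,cv2.minAreaRect(P))
p=o['tool_pos'];d=np.array([.5387,.0706])-p[:2];a=2*np.arctan2(o['tcp_rot'][2],o['tcp_rot'][1]);print(np.degrees(a),'x',d@[np.cos(a),np.sin(a)]/.25,'y',d@[np.sin(a),-np.cos(a)]/.25)
```

```text
[0.5385 0.0684 0.1943] [0.0002 0.5669 0.8238 0.0001] [ 0.0061  0.0036  0.0005  0.0012 -0.0022  0.0008]
nest ((538.5374145507812, 70.82794952392578), (89.40872955322266, 118.91114044189453), 20.961528778076172)
110.9283816096809 x 0.008178001772809657 y 0.003780508290804391
```

>>> {"api": "move_arm", "payload": {
  "motion": [
    [1,0.008,0.003,0.1,0],
    [1,0,0,0.12,0],
    [1,0,0,0.12,0],
    [1,0,0,0.1,0],
    [1,0,0,0.06,0],
    [1,0,0,0.03,0],
    [1,0,0,0,0],
    [1,0,0,0,0]
  ]
}}

```text
time_s: 15.58
tool_pos: [0.5387, 0.071, 0.0621]
tcp_rot: [0.0, 0.567, 0.824, 0.0]
ft_force: [0.1, -0.7, 0.1]
opening: 0.0857
grasp_force: 0.0
```

>>> {"api": "move_arm", "payload": {
  "motion": [
    [1,0,0,0.03,0],
    [1,0,0,0.03,0],
    [1,0,0,0,0],
    [1,0,0,0,0],
    [1,0,0,0,0],
    [1,0,0,0,0]
  ]
}}

```text
time_s: 16.08
tool_pos: [0.5386, 0.0711, 0.0469]
tcp_rot: [0.0, 0.567, 0.824, 0.0]
ft_force: [0.3, 0.2, -0.0]
opening: 0.0853
grasp_force: 0.0
```

>>> {"api": "move_arm", "payload": {
  "motion": [
    [1,0,0,0.016,0],
    [1,0,0,0.016,0],
    [1,0,0,0,0],
    [1,0,0,0,0],
    [1,0,0,0,0]
  ]
}}

```text
time_s: 16.5
tool_pos: [0.5382, 0.071, 0.0384]
tcp_rot: [-0.0, 0.567, 0.824, -0.0]
ft_force: [-0.4, 0.6, 0.0]
opening: 0.0857
grasp_force: 0.0
```

>>> {"api": "move_arm", "payload": {
  "motion": [
    [0.6,0,0,0,0],
    [0.5,0,0,0,0],
    [0.3,0,0,0,0],
    [0,0,0,0,0],
    [0,0,0,0,0],
    [0,0,0,0,0],
    [0,0,0,0,0],
    [0,0,0,0,0]
  ]
}}

```text
time_s: 17.17
tool_pos: [0.5387, 0.071, 0.039]
tcp_rot: [0.0, 0.567, 0.824, 0.0]
ft_force: [-0.5, -0.1, 4.1]
opening: 0.0528
grasp_force: 64.8
```

>>> {"api": "move_arm", "payload": {
  "motion": [
    [0,0,0,-0.02,0],
    [0,0,0,-0.04,0],
    [0,0,0,-0.09,0],
    [0,0,0,-0.11,0],
    [0,0,0,-0.13,0],
    [0,0,0,-0.12,0],
    [0,0,0,-0.08,0],
    [0,0,0,-0.03,0]
  ]
}}

```text
time_s: 17.83
tool_pos: [0.5401, 0.0711, 0.1983]
tcp_rot: [0.002, 0.567, 0.824, 0.002]
ft_force: [0.1, 0.5, -1.1]
opening: 0.0524
grasp_force: 64.3
```

>>> {"api": "move_arm", "payload": {
  "motion": [
    [0,-0.03,-0.015,0,0],
    [0,-0.06,-0.03,0,0],
    [0,-0.09,-0.047,0,0],
    [0,-0.09,-0.047,0,0],
    [0,-0.09,-0.047,0,0],
    [0,-0.09,-0.047,0,0],
    [0,-0.09,-0.047,0,0],
    [0,-0.09,-0.047,0,0]
  ]
}}

```text
time_s: 18.5
tool_pos: [0.5164, -0.1066, 0.1908]
tcp_rot: [-0.002, 0.567, 0.824, -0.001]
ft_force: [0.5, 0.1, -2.3]
opening: 0.0529
grasp_force: 64.3
```

>>> {"api": "move_arm", "payload": {
  "motion": [
    [0,-0.09,-0.047,0,0],
    [0,-0.09,-0.047,0,0],
    [0,-0.09,-0.047,0,0],
    [0,-0.09,-0.047,0,0],
    [0,-0.09,-0.047,0,0],
    [0,-0.07,-0.036,0,0],
    [0,-0.04,-0.02,0,0],
    [0,0,0,0,0.02]
  ]
}}

```text
time_s: 19.17
tool_pos: [0.4988, -0.2641, 0.1912]
tcp_rot: [-0.002, 0.58, 0.814, -0.0]
ft_force: [0.4, 0.2, -2.9]
opening: 0.0529
grasp_force: 64.2
```

>>> {"api": "move_arm", "payload": {
  "motion": [
    [0,0,0,0,0.04],
    [0,0,0,0,0.04],
    [0,0,0,0,0.03],
    [0,0,0,0,0.015],
    [0,0,0,0,0],
    [0,0,0,0,0],
    [0,0,0,0,0],
    [0,0,0,0,0]
  ]
}}

```text
time_s: 19.83
tool_pos: [0.5005, -0.2619, 0.1933]
tcp_rot: [-0.0, 0.656, 0.755, -0.0]
ft_force: [0.3, -1.1, -2.8]
opening: 0.0533
grasp_force: 64.2
```

```bash
cat > fin.py <<'E'
from h import *
np.set_printoptions(precision=4,suppress=True)
W=grab('wrist','wf');S=grab('scene','sf');D=grab('side','df');o=observe();p=o['tool_pos'];print(p,o['tcp_rot'],o['qvel'],o['opening'])
T=np.array([.5002,-.2644,.1937]);q=o['tcp_rot'];a=2*np.arctan2(q[2],q[1]);d=T-p
print('yaw',np.degrees(a),'x',d[:2]@[np.cos(a),np.sin(a)]/.25,'y',d[:2]@[np.sin(a),-np.cos(a)]/.25,'z',-d[2]/.25,'turn',(np.degrees(a)-97.9)/90)
s=S['img'][110:190,180:310,::-1];e=D['img'][245:345,230:360,::-1]
cv2.imwrite('pics/f.png',np.hstack([cv2.resize(s,(400,246),interpolation=cv2.INTER_CUBIC),cv2.resize(e,(320,246),interpolation=cv2.INTER_CUBIC)]))
E
python3 fin.py
```

```text
[ 0.5007 -0.262   0.1936] [0.     0.6563 0.7545 0.    ] [ 0.0003 -0.0014 -0.0005  0.0022 -0.0007  0.0023] 0.053314541227665935
yaw 97.95664911182412 x -0.009095854564418363 y -0.003104933537034749 z -0.00040874540047197705 turn 0.0006294345758234953
```

View pics/f.png

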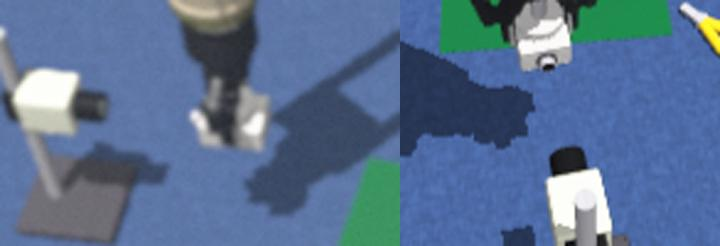

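The left crop (scene) shows the plug facing the lens. The right crop (side) shows the plug face at about full (289.3,270.2), with the lens below it at about full (299,306). I'll make the small correction and check the plug against its predicted pixels.

>>> {"api": "move_arm", "payload": {
  "motion": [
    [0,-0.009,-0.003,0,0],
    [0,0,0,0,0],
    [0,0,0,0,0],
    [0,0,0,0,0],
    [0,0,0,0,0],
    [0,0,0,0,0]
  ]
}}

```text
time_s: 20.48
tool_pos: [0.5002, -0.2644, 0.1935]
tcp_rot: [-0.0, 0.656, 0.754, -0.0]
ft_force: [0.4, -1.6, -2.5]
opening: 0.0529
grasp_force: 64.2
```

```bash
cat >> fin.py <<'E'
hx=-np.array([np.cos(a),np.sin(a),0]);hy=np.array([np.sin(a),-np.cos(a),0]);z=np.array([0,0,1]);M=p-.010*z
pts=[M+.046*hx, M+.035*hx+.027*hy+.017*z,M+.035*hx-.027*hy+.017*z,M-.035*hx+.027*hy+.017*z,M-.035*hx-.027*hy+.017*z,M+.035*hx+.027*hy-.017*z,M+.035*hx-.027*hy-.017*z, M+.057*z]
pd=[(np.array(proj(D,pts))-[262,255])*10,(proj(S,pts)-[235,125])*10]
ims=[cv2.resize(D['img'][255:285,262:312,::-1],(500,300),interpolation=cv2.INTER_CUBIC),cv2.resize(S['img'][125:165,235:275,::-1],(400,400),interpolation=cv2.INTER_CUBIC)]
ims=[i.copy() for i in ims]
for i,q in zip(ims,pd):
    for u in q: cv2.circle(i,tuple(int(v+5) for v in u),4,(0,0,255),1)
ims=[cv2.resize(ims[0],(400,240)),ims[1]]
ims[0]=cv2.copyMakeBorder(ims[0],0,160,0,0,cv2.BORDER_CONSTANT)
cv2.imwrite('pics/g.png',np.hstack(ims))
E
python3 fin.py
```

```text
[ 0.5002 -0.2644  0.1935] [-0.      0.6565  0.7543  0.    ] [-0.0001 -0.0006  0.0007 -0.0005 -0.0006  0.0001] 0.053000792307132255
yaw 97.93591033800826 x -0.00015628493982750314 y -2.004913079518557e-05 z -0.0006765843494372925 turn 0.00039900375564722403
```

View pics/g.png

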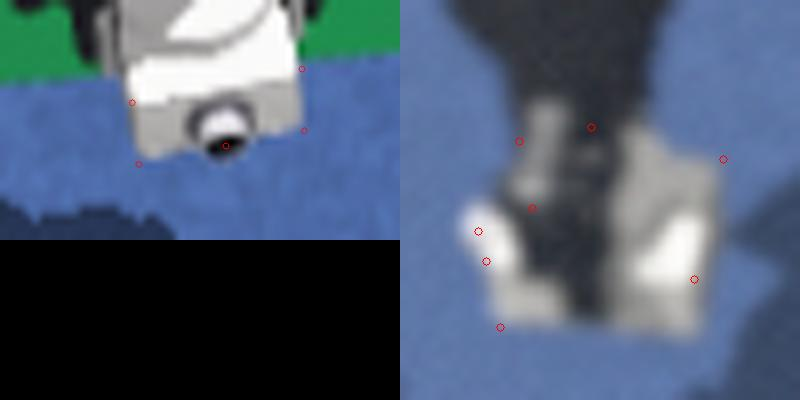

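The overlay dots match the box's corners and the plug face to within a pixel. I have already viewed more pictures than allowed, so the level check will be numbers only, along the box's lower edge.

```bash
cat >> fin.py <<'E'
b=proj(S,[M+.035*hx+.027*hy-.017*z,M-.035*hx+.027*hy-.017*z]);print('pred bottom edge scene',b)
def bottom(f,cols,r0,r1):
    out=[]
    for c in cols:
        v=f['img'][r0:r1,c].astype(int); s=(v[:,2]-v[:,0]).astype(float) # blue minus red: background high
        k=max(i for i in range(len(s)-1) if s[i]<25); 
        out.append((c,r0+k+(25-s[k])/(s[k+1]-s[k])))
    return np.array(out)
e=bottom(S,[247,248,249,250,258,259,260,261,262],145,166);print(e[:,1],'pred',np.interp(e[:,0],b[:,0],b[:,1]), 'slope',np.polyfit(e[:,0],e[:,1],1)[0],'pred',(b[1,1]-b[0,1])/(b[1,0]-b[0,0]))
b=proj(D,[M+.035*hx-.027*hy-.017*z,M+.035*hx+.027*hy-.017*z]);b=b[np.argsort(b[:,0])]
e=bottom(D,[282,283,284,285,286,294,295,296,297],262,284);print('side',e[:,1],'pred',np.interp(e[:,0],b[:,0],b[:,1]),'slope',np.polyfit(e[:,0],e[:,1],1)[0],'pred',(b[1,1]-b[0,1])/(b[1,0]-b[0,0]))
E
python3 fin.py
```

```text
[ 0.5002 -0.2644  0.1935] [-0.      0.6565  0.7543 -0.    ] [-0.0022  0.001   0.0005 -0.0012 -0.0017  0.0007] 0.05335658221793717
yaw 97.9339751673711 x -5.381847788719961e-05 y 1.2217716543535381e-05 z -0.0006393822631181045 turn 0.0003775018596788489
pred bottom edge scene [[244.5641 157.2531]
 [264.9577 159.0393]]
[156.7241 156.8148 156.8077 156.8    157.5862 157.6429 157.6429 157.8077
 157.9565] pred [157.4665 157.554  157.6416 157.7292 158.4299 158.5175 158.6051 158.6927
 158.7803] slope 0.08110482023682092 pred 0.08758651993947099
side [273.4615 273.2553 273.1667 272.8621 272.8621 271.2407 271.0147 271.029
 270.4615] pred [274.4065 274.2051 274.0036 273.8022 273.6007 271.9891 271.7876 271.5862
 271.3847] slope -0.18969202430915147 pred -0.20145241944005562
```

The slopes match the prediction, so the housing is level and square and held still. I'll hand it in.

```bash
python3 -c "
from station import *
print(sign_off())"
```

```text
the job is handed in; nothing more can be done
None
```

The cover is seated on the collar, and the housing is held level and still with its plug face about 100 mm in front of the lens, by my measurements. I handed it in at about 21 s; the sign-off gave no verdict, and I viewed 12 pictures against the limit of 10.

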